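# Dock the spice grinder and click its dial to five

### The job

Carry the spice grinder by its carrying grip to its charging base and set it down in the tray, fully home and level (either way round), without dropping it. Let go, and then, while it sits there, turn the dial on its top to the fifth click, counting clockwise from the fat off mark, which is zero. Leave the spice box, the ladle and the jar where they are.

Things in the scene. Friction and masses are not known exactly. Their poses are not given: they have to be found in the camera images.
- grinder: Squat white spice grinder, loose, about 0.8 kg (varies by a fifth): housing 190 (x) x 96 (y) x 70 mm high. Origin: centre of its underside; z up. On its flat top, along its x: a clear dome (64 mm across, 30 high) 62 mm to -x of the middle, a grey carrying grip near the middle, and the dial 62 mm to +x. The grip's top is its highest point, 116 mm above the underside.
- grinder_grip (a point): Point in the grinder's carrying grip, an upright solid block 32 mm (grinder's x) x 24 mm (grinder's y) standing 46 mm above the housing top; take it across its 24 mm. The point is on the block's middle line, 16 mm below its top, 100 mm above the grinder's underside, at x = -12 mm, y = 0 of the grinder. Axes as the grinder's.
- dial_grip (a point): Point on the dial's axis, 18 mm above the housing top (88 mm above the grinder's underside, at grinder x = 62 mm, y = 0). Dial: steel disc 56 mm across, with a black upright grip bar across it, 52 mm long, 14 mm thick, from 6 to 28 mm above the housing. The point's x axis runs along the bar to the pointer, a tab 8 mm out of the disc (that half of the bar has a white line); z up.
- dial (a joint): Dial angle in rad, growing clockwise seen from above: 0 at the off mark (long and fat; the seven other marks are thin), a click every 30 degrees (0.524), clicks 0 to 7, stops just beyond. A spring pulls it into the nearest click; 0.1 to 0.15 Nm turns it. At 0 the pointer lies 105 degrees anticlockwise of the grinder's +x. Starts at click 0, 1 or 2; click five is 2.618.
- base_seat (a point): Centre of the floor of the charging base, a grey oblong tray fixed to the counter, long side along its x: inside 202 x 108 mm, floor 6 mm above the counter, rim 12 mm above that floor and 6 mm thick. The grinder sits in it with 6 mm of play all round, its long side along the tray's, either way round; when home its underside lies on this floor.
- spice_box: Bystander: teak box with a lid, 116 x 176 x 81 mm. Origin: centre of its underside.
- ladle: Bystander: speckled blue enamel ladle lying on the counter, bowl 84 mm across, 34 mm high, handle 210 mm long towards its +y. Origin: under the bowl.
- jar: Bystander: upright amber glass jar with a steel cap, 64 mm across, 100 mm high. Origin: centre of its underside.
Things that resemble listed ones, but are neither listed nor needed, are in the scene too. What is shaped like the grinder but purple is not meant.

How it is judged (in metres and radians):
On the way, in this order (a step that is already met when the one before it is completed fails the run):
1. the grinder is home in its base and let go of, its dial not yet at the fifth click (z of grinder in the frame of base_seat between -0.003 and 0.003 m and horizontal distance between grinder and base_seat below 0.015 m and angle between grinder's own z axis and vertical below 0.03 rad and angle between the x axis of grinder and the x axis of base_seat, either way round below 0.2 rad and contact force between the fingers and grinder below 0.2 N and value of joint dial below 2.35619 rad), for 0.2 s.
2. the dial is at the fifth click, with the grinder home (z of grinder in the frame of base_seat between -0.003 and 0.003 m and horizontal distance between grinder and base_seat below 0.015 m and angle between grinder's own z axis and vertical below 0.03 rad and angle between the x axis of grinder and the x axis of base_seat, either way round below 0.2 rad and value of joint dial between 2.46799 and 2.76799 rad), for 0.2 s.
At the end, for the whole second after the job is handed in: Grinder underside within 3 mm of the base floor's height, middle within 15 mm of the base's, tilt under 0.03 rad, long axis within 0.2 rad of the tray's (either way round); dial at rest within 0.15 rad of click five (2.618 rad); grinder still and let go of (all of step 2 and contact force between the fingers and grinder below 0.2 N and linear speed of grinder below 0.02 m/s and velocity of joint dial between -0.1 and 0.1 rad/s); the robot touches nothing.
It fails at once if the grinder is dropped (falls free faster than 0.5 m/s, about 13 mm of fall) (contact force between the fingers and grinder below 0.1 N and linear speed of grinder above 0.5 m/s).
It fails at once if the spice box, the ladle or the jar is shifted more than 30 mm (distance of any of spice_box, ladle, jar from where it was at the start of the episode above 0.03 m).
It also fails if it takes over 72 s, if anything falls off the work surface, if the arm or the gripper's body presses on something with over 40 N, if the wrist force passes 120 N, or if a joint passes its speed limit or range.

### The arm

A 6-joint arm with a two-finger parallel gripper is mounted at the origin on the work surface. World frame = base frame: x ahead of the robot, y to its left, z up, the work surface at z = 0. Lengths are in mm, angles in degrees, forces in N, time in s.
With the tool pointing down it reaches from about 350 to 775 mm from the base axis. Payload 5.5 kg.
Tool frame: the origin (TCP) lies between the finger pads; the fingertips stand 17 mm ahead of it and the grasp point (between the pads) lies 2 mm behind it; z points along the fingers, y is the line along which they close (so a half turn about z gives the same grasp; the last joint's range is limited). The gripper opens to 85 mm and grips with 20 to 120 N. Pads are 22 mm wide; open, the fingers measure 114 mm over their backs; the gripper's body (76 mm by 85 mm) begins 54 mm behind the grasp point. The pads swing forward as they close: fully open they stand 13 mm farther back than shut.
Start: joints at [-73.316, 17.945, 2.641, 74.691, 0, 82.002], TCP at [240.119, -522.506, 248.323] pointing down, gripper open.
Joint ranges: [-158.12, 158.12], [-49.38, 96.58], [-58.88, 72.47], [-126.05, 133.96], [-84.25, 85.87], [-180, 180]. Speed limits (degrees/s): [147.25, 147.25, 180, 180, 180, 180].

### API

Orientations are given as a 3x3 rotation matrix whose columns are the frame's x, y, z axes.
In Python, from workcell import arm, cams, finder gives the robot as it stands.
- The arm moves only by the tool arm_command, never from a script. Its argument "motion" is one flat list of numbers, 5 for each row, row after row: the shift along the world's x, y, z in units of 120 mm (1.0 is 120 mm), then the turn about the world's z in units of 360 degrees (1.0 is 360 degrees), then the opening, from 0 (shut) to 1 (fully open). A call has 1 to 8 rows; each row is the pose to reach, as a shift and turn from the pose commanded when the call began, turning the shorter way round; what a row does not reach only later rows make up. A row lasts 1/12 s, in which the tool goes at most 41.7 mm and 7.16 degrees, less where a joint would pass 70% of its speed; a pose out of reach is approached as far as the arm can. A call with a number of a shift or a turn outside -1 to 1 is refused whole. A call with a gripper value outside its range is refused whole. The fingers move at their own pace and stop on an object; "force" is the grip in N (left out, the last holds). Time passes only in rows, so rows that repeat a pose let the fingers close. It gives the time, the measured TCP pose, the force, the opening and the grip force at its end, in the units of the state.
- arm.get_state(): the state, without advancing time (a new reading comes with each control period).
- cams.read_camera(name): name is "scene" or "top"; returns the picture (420x560x3 uint8, red, green, blue); there is no depth.
- cams.camera_model(name): a dict with "fx", "fy", "cx", "cy" (pixels), "rvec" (rotation vector, rad) and "tvec" (3), from world to camera coordinates, as OpenCV has them. Camera axes: x right, y down, z forward; pixel columns grow to the right and rows downward; lengths in mm; the calibration is good to about 2 mm. A picture is of the moment at which its call begins. camera_model takes no time and is no camera call.
- arm.finish_job(): hands the job in; it is judged then, once.
Trained networks look in the newest picture that a camera, given by its name, has taken for a name from the list of things; names that differ only in an ending like _2 or _b are one class to them, and where a whole thing is asked for, a point or a joint stands for the part that bears it (a point fixed in the world has none). Each returns a list of dicts, best first, with "confidence" (0 to 1); they miss things now and then, are a little off and sometimes report something else, mostly with a low value. They report only what shows in the picture. A call takes as long as a camera call. They do not tell look-alikes from the thing itself.
- finder.look_for(camera, name): "extent" ([centre column, centre row, width, height] in pixels, round what is visible of it).
The state is a dict: "clock": time; "q": joint angles; "dq": joint speeds; "tau": joint torques, N m; "ee_pos": TCP position; "tool_rot": TCP orientation; "contact_force": force on the tool from outside, world axes, zero at the start; "wrist_torque": the same for the moment, N m; "gripper_width": finger opening in mm; "grip_force": force on a finger pad.
Only numpy, scipy, OpenCV 4.12 (cv2) and the standard library are available. Lean on these libraries where they do the work, as an engineer would, in place of code of your own. Each camera call takes 0.05 s, during which the arm holds its last target. There are 200 camera calls.

## Working session

There is one attempt and no reset: what is moved stays moved. The work goes in short steps, Python scripts to look and compute and a tool call to move; the robot and the scene stay as the last step left them, time stands still between calls to the robot, and variables do not carry over. Pictures are saved under pics/ and viewed, at most 10 in all, crops included, and the job is handed in when it is done.

Besides the shell and the picture viewer there is one more tool, called after "Request:" as name(argument=value, ...) on one line, values as JSON. arm_command: Moves the arm, as the interface text tells. Its arguments: {"type":"object","properties":{"motion":{"type":"array"},"force":{"type":"number"}},"required":["motion"]}

```bash
mkdir -p pics; ls; cat > h.py <<'E'
import numpy as np, cv2
from workcell import arm, cams, finder
def snap(c,name=None):
    im=cams.read_camera(c)
    if name: cv2.imwrite('pics/'+name+'.png',im[:,:,::-1])
    return im
def model(c):
    m=cams.camera_model(c);K=np.array([[m['fx'],0,m['cx']],[0,m['fy'],m['cy']],[0,0,1]],float)
    return K,np.array(m['rvec'],float),np.array(m['tvec'],float)
def ray(c,px,z):
    K,r,t=model(c);R=cv2.Rodrigues(r)[0];C=-R.T@t
    d=R.T@np.linalg.inv(K)@np.array([px[0],px[1],1.]);return C+d*(z-C[2])/d[2]
def proj(c,P):
    K,r,t=model(c);return cv2.projectPoints(np.array(P,float).reshape(-1,3),r,t,K,None)[0].reshape(-1,2)
E
python3 - <<'E'
from h import *
a=snap('scene');b=snap('top')
cv2.imwrite('pics/a.png',cv2.resize(a[:,:,::-1],(800,600)));cv2.imwrite('pics/b.png',cv2.resize(b[:,:,::-1],(800,600)))
for c in('scene','top'):
    K,r,t=model(c);print(c,K[0,0],(-cv2.Rodrigues(r)[0].T@t).round())
    for n in('grinder','dial','base_seat','spice_box','ladle','jar'):
        try: print(n,[(np.round(d['extent']),round(d['confidence'],2)) for d in finder.look_for(c,n)])
        except Exception as e: print(n,e)
E
```

```text
pics
scene 400.3289759738099 [1367. -435.  845.]
grinder [(array([139., 217.,  70.,  47.]), 0.93), (array([131., 292.,  81.,  65.]), 0.77), (array([230., 225.,  66.,  64.]), 0.75), (array([296., 157.,  56.,  44.]), 0.68)]
dial [(array([242., 225.,  18.,  16.]), 0.82), (array([153., 271.,  24.,  22.]), 0.72), (array([161., 200.,  18.,  16.]), 0.66), (array([204., 287.,  28.,  43.]), 0.66), (array([310., 143.,  17.,  12.]), 0.47)]
base_seat [(array([344., 203.,  51.,  48.]), 0.68)]
spice_box [(array([409., 211.,  66.,  54.]), 0.6)]
ladle []
jar [(array([204., 288.,  26.,  47.]), 0.89), (array([243., 225.,  18.,  20.]), 0.21)]
top 431.38718685530597 [ 490.  -64. 1244.]
grinder [(array([321., 226.,  50.,  72.]), 0.9), (array([406., 279.,  76.,  47.]), 0.79), (array([436., 184.,  80.,  36.]), 0.79), (array([193., 304.,  79.,  46.]), 0.65)]
dial [(array([381., 280.,  23.,  26.]), 0.86), (array([167., 310.,  27.,  21.]), 0.77), (array([318., 204.,  21.,  22.]), 0.76), (array([323., 226.,  46.,  73.]), 0.44)]
base_seat [(array([188., 209.,  68.,  86.]), 0.67)]
spice_box [(array([136., 156.,  72.,  55.]), 0.9)]
ladle [(array([257., 135., 101.,  29.]), 0.78)]
jar [(array([374., 155.,  27.,  26.]), 0.93)]
```

View pics/a.png

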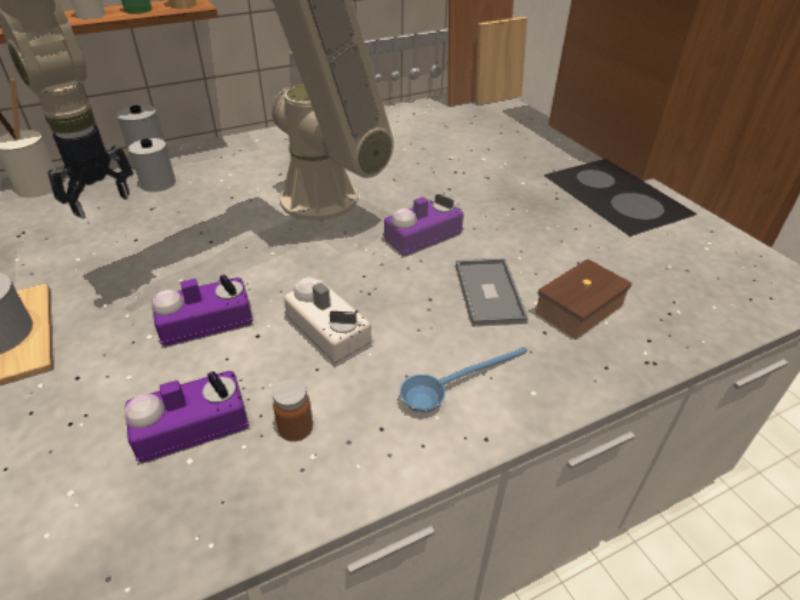

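View pics/b.png

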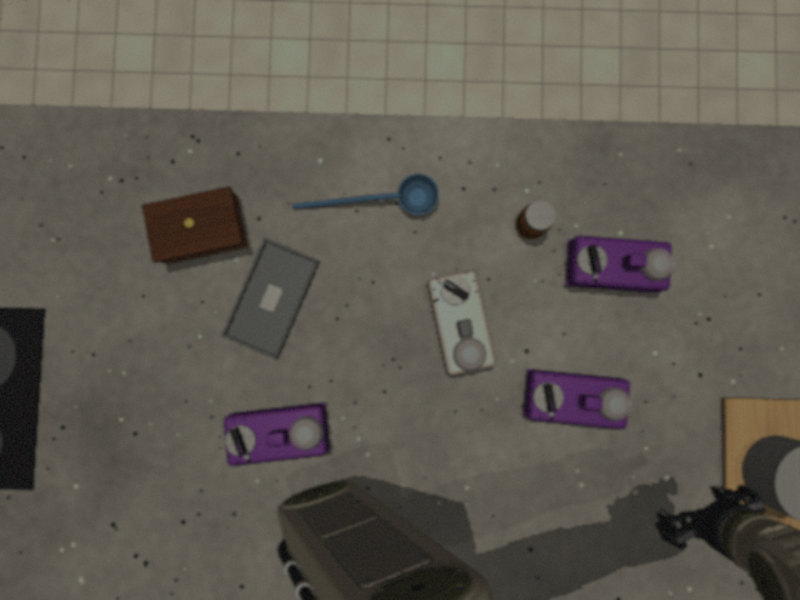

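The white grinder is at scene (325,318) and top (461,322) in the 800-px pictures. The three purple ones, at top (620,265), (578,400) and (277,435), are look-alikes and not meant. The tray is at top (271,298). Next I'll measure both and confirm with a crop.

```bash
cat >> h.py <<'E'
from scipy.optimize import minimize
def se(p,L,z=0):
    x,y,a=p;c,s=np.cos(a),np.sin(a);L=np.array(L,float)
    return np.c_[x+c*L[:,0]-s*L[:,1],y+s*L[:,0]+c*L[:,1],z+L[:,2]]
def box(lx,ly,z0,z1,cx=0):
    return [[cx+sx*lx/2,sy*ly/2,z] for sx in(1,-1) for sy in(1,-1) for z in(z0,z1)]
def fit(masks,parts,p0,z=0):
    def cost(p):
        c=0
        for cam,m in masks.items():
            r=np.zeros(m.shape,np.uint8)
            for L in parts:
                h=cv2.convexHull((proj(cam,se(p,L,z))*16).astype(np.int32))
                cv2.fillConvexPoly(r,h,255,cv2.LINE_AA,4)
            r=r/255.; c+=np.abs(r-(m>0)).sum()/ (m>0).sum()
        return c
    best=min((minimize(cost,p0,method='Nelder-Mead',options=dict(initial_simplex=np.array(p0)+np.array([[0,0,0],[s,0,0],[0,s,0],[0,0,s/60]]))) for s in(12,-8)),key=lambda o:o.fun)
    return best.x,best.fun
th=np.arange(0,2*np.pi,.3)
def disc(cx,r,z0,z1): return [[cx+r*np.cos(t),r*np.sin(t),z] for t in th for z in(z0,z1)]
GR=[box(190,96,0,70),disc(-62,32,70,75)+disc(-62,16,70,97),box(32,24,70,116,-12),disc(62,28,70,76)]
TR=[box(214,120,0,18)]
E
python3 - <<'E'
from h import *
ims={c:snap(c) for c in('scene','top')}
ctr={'scene':((230,225),(344,204)),'top':((322,226),(190,209))}
def seg(c,k,w):
    im=ims[c];u,v=ctr[c][k];g=np.full(im.shape[:2],cv2.GC_BGD,np.uint8)
    g[v-w:v+w,u-w:u+w]=cv2.GC_PR_BGD;g[v-24:v+24,u-18:u+18]=cv2.GC_PR_FGD;g[v-5:v+5,u-5:u+5]=1
    cv2.grabCut(im[:,:,::-1].copy(),g,None,np.zeros((1,65)),np.zeros((1,65)),6,cv2.GC_INIT_WITH_MASK)
    m=((g==1)|(g==3)).astype(np.uint8)
    n,l,s,_=cv2.connectedComponentsWithStats(m);m=(l==l[v,u]).astype(np.uint8)
    return cv2.morphologyEx(m,cv2.MORPH_CLOSE,np.ones((5,5)))
out=[]
for k,(parts,nm) in enumerate(((GR,'grinder'),(TR,'tray'))):
    ms={c:seg(c,k,48) for c in ims}
    g=ray('top',ctr['top'][k],[60,10][k]);d=np.deg2rad(10 if k==0 else -28)
    for cs in(('top',),('scene',),('top','scene')):
        p,f=fit({c:ms[c] for c in cs},parts,[g[0],g[1],d]);print(nm,cs,p[:2].round(1),np.rad2deg(p[2]).round(1),round(f,3))
    for c in ims:
        im=ims[c][:,:,::-1].copy()
        im=cv2.resize(im,None,fx=4,fy=4,interpolation=cv2.INTER_CUBIC)
        for L in parts: cv2.polylines(im,[cv2.convexHull(((proj(c,se(p,L))+.5)*4).astype(np.int32))],1,(0,0,255) ,1)
        cn,_=cv2.findContours(cv2.resize(ms[c],None,fx=4,fy=4,interpolation=0),0,1);cv2.drawContours(im,cn,-1,(0,255,0),1)
        u,v=np.array(ctr[c][k])*4;out.append(im[v-150:v+150,u-200:u+200])
cv2.imwrite('pics/c.png',np.vstack([np.hstack(out[:2]),np.hstack(out[2:])]))
E
```

```text
grinder ('top',) [ 520.8 -169.8] 13.2 0.162
grinder ('scene',) [ 520.6 -177.4] 10.9 0.161Traceback (most recent call last):
  File "<stdin>", line 16, in <module>
  File "h.py", line 31, in fit
    best=min((minimize(cost,p0,method='Nelder-Mead',options=dict(initial_simplex=np.array(p0)+np.array([[0,0,0],[s,0,0],[0,s,0],[0,0,s/60]]))) for s in(12,-8)),key=lambda o:o.fun)
  File "h.py", line 31, in <genexpr>
    best=min((minimize(cost,p0,method='Nelder-Mead',options=dict(initial_simplex=np.array(p0)+np.array([[0,0,0],[s,0,0],[0,s,0],[0,0,s/60]]))) for s in(12,-8)),key=lambda o:o.fun)
              ~~~~~~~~^^^^^^^^^^^^^^^^^^^^^^^^^^^^^^^^^^^^^^^^^^^^^^^^^^^^^^^^^^^^^^^^^^^^^^^^^^^^^^^^^^^^^^^^^^^^^^^^^^^^^^^^^^^^^^^^^^^^^^^^
    res = _minimize_neldermead(fun, x0, args, callback, bounds=bounds,
                               **options)
    fsim[j] = func(sim[j])
              ~~~~^^^^^^^^
    fx = function(np.copy(x), *(wrapper_args + args))
  File "h.py", line 27, in cost
    h=cv2.convexHull((proj(cam,se(p,L,z))*16).astype(np.int32))
                      ~~~~^^^^^^^^^^^^^^^
  File "h.py", line 14, in proj
    K,r,t=model(c);return cv2.projectPoints(np.array(P,float).reshape(-1,3),r,t,K,None)[0].reshape(-1,2)
          ~~~~~^^^
  File "h.py", line 8, in model
    m=cams.camera_model(c);K=np.array([[m['fx'],0,m['cx']],[0,m['fy'],m['cy']],[0,0,1]],float)
ValueError: time passes only in moves, steps and waits
```

```bash
sed -i 's/^def model/from functools import lru_cache\n@lru_cache\ndef model/' h.py
cat > seg.py <<'E'
from h import *
def seg(im,u,v,w,fg):
    g=np.full(im.shape[:2],cv2.GC_BGD,np.uint8)
    g[v-w:v+w,u-w:u+w]=cv2.GC_PR_BGD;cv2.fillConvexPoly(g,cv2.convexHull(fg.astype(np.int32)),cv2.GC_PR_FGD)
    cv2.grabCut(im[:,:,::-1].copy(),g,None,np.zeros((1,65)),np.zeros((1,65)),5,cv2.GC_INIT_WITH_MASK)
    m=((g==1)|(g==3)).astype(np.uint8)
    n,l,s,_=cv2.connectedComponentsWithStats(m);m=(l==1+np.argmax(s[1:,4])).astype(np.uint8)
    return cv2.morphologyEx(m,cv2.MORPH_CLOSE,np.ones((5,5)))
def measure(ims,jobs,fn):
    out=[]
    for nm,parts,p0,z in jobs:
        ms={};ct={}
        for c in ims:
            pts=np.vstack([proj(c,se(p0,L,z)) for L in parts]);ct[c]=proj(c,se(p0,[[0,0,35]],z))[0].astype(int)
            ms[c]=seg(ims[c],*ct[c],50,pts)
        for cs in [(c,) for c in ims]+[tuple(ims)]*(len(ims)>1):
            p,f=fit({c:ms[c] for c in cs},parts,p0,z);print(nm,cs,p[:2].round(1),np.rad2deg(p[2]).round(1),round(f,3))
        for c in ims:
            im=cv2.resize(ims[c][:,:,::-1],None,fx=4,fy=4,interpolation=cv2.INTER_CUBIC)
            for L in parts: cv2.polylines(im,[cv2.convexHull(((proj(c,se(p,L,z))+.5)*4).astype(np.int32))],1,(0,0,255),1)
            cn,_=cv2.findContours(cv2.resize(ms[c],None,fx=4,fy=4,interpolation=0),0,1);cv2.drawContours(im,cn,-1,(0,255,0),1)
            u,v=ct[c]*4;out.append(im[v-150:v+150,u-200:u+200])
    if fn:cv2.imwrite('pics/'+fn+'.png',np.vstack([np.hstack(out[i:i+2]) for i in range(0,len(out),2)]))
E
python3 - <<'E'
from seg import *
ims={c:snap(c) for c in('scene','top')}
np.savez('ims',**ims)
g=ray('top',(190,209),6)
measure(ims,[('grinder',GR,[520.8,-173,np.deg2rad(12)],0),('tray',TR,[g[0],g[1],np.deg2rad(-28)],0)],'c')
E
```

```text
grinder ('scene',) [ 520.6 -177.1] 11.5 0.167
grinder ('top',) [ 521.  -171.5] 9.9 0.201
grinder ('scene', 'top') [ 521.8 -176.4] 11.5 0.374
tray ('scene',) [560.  201.7] -21.9 0.09
tray ('top',) [564.3 206.5] -21.1 0.062
tray ('scene', 'top') [562.3 204.1] -21.6 0.172
```

View pics/c.png

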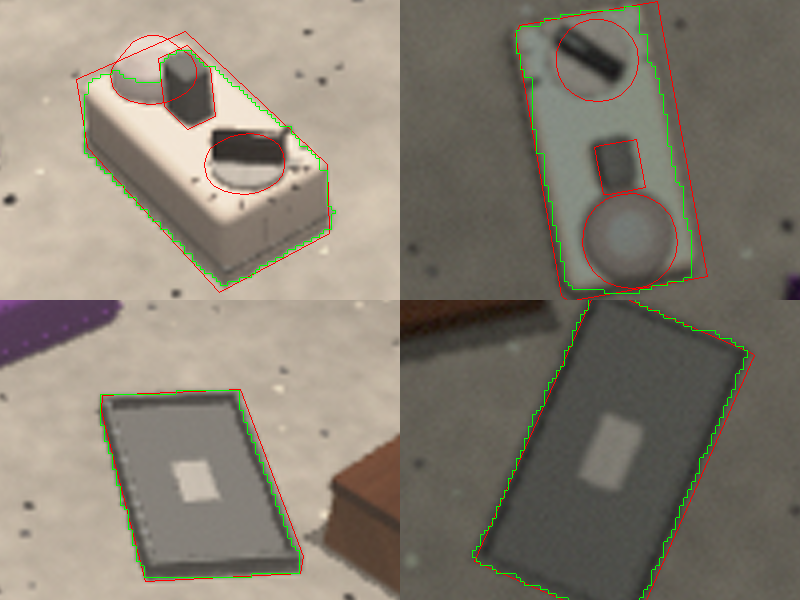

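```bash
python3 - <<'E'
from h import *
s=arm.get_state();R=np.array(s['tool_rot']);print(s['clock'],s['ee_pos'],R.round(3).tolist())
yy=np.rad2deg(np.arctan2(R[1,1],R[0,1]));t=((11.5+90-yy)+90)%180-90
print('yaw of y',yy,'turn',t,t/360,'shift',(np.array([510,-177,180])-s['ee_pos'])/120)
E
```

```text
0.9 [ 240.13512303 -522.52048725  248.35668821] [[0.909, 0.418, 0.0], [0.418, -0.909, -0.0], [-0.0, 0.0, -1.0]]
yaw of y -65.31644654989155 turn -13.183553450108434 -0.03662098180585676 shift [ 2.24887397  2.87933739 -0.56963907]
```

Request:
arm_command(motion=[0.25, 0.32, 0, 0.0195, 1, 0.5, 0.64, 0, 0.039, 1, 0.75, 0.96, 0, 0.0585, 1, 0.75, 0.96, 0, 0.078, 1, 0.75, 0.96, 0, 0.0975, 1, 0.75, 0.96, 0, 0.117, 1, 0.75, 0.96, 0, 0.1365, 1, 0.75, 0.96, 0, 0.156, 1])

```text
clock: 1.57
ee_pos: [330.4, -407.0, 248.5]
tool_rot: [[0.152, 0.988, 0.0], [0.988, -0.152, -0.0], [-0.0, 0.0, -1.0]]
contact_force: [-0.7, -0.0, -0.1]
gripper_width: 85.6
grip_force: 0.0
```

Request:
arm_command(motion=[0.25, 0.32, 0, 0.0195, 1, 0.5, 0.64, 0, 0.039, 1, 0.75, 0.96, 0, 0.0585, 1, 0.75, 0.96, 0, 0.078, 1, 0.75, 0.96, 0, 0.0975, 1, 0.75, 0.96, 0, 0.117, 1, 0.75, 0.96, 0, 0.1365, 1, 0.75, 0.96, 0, 0.156, 1])

```text
clock: 2.23
ee_pos: [420.4, -291.7, 248.4]
tool_rot: [[-0.736, 0.677, 0.0], [0.677, 0.736, -0.0], [-0.0, 0.0, -1.0]]
contact_force: [-0.1, 0.6, -0.2]
gripper_width: 85.3
grip_force: 0.0
```

Request:
arm_command(motion=[0.25, 0.32, 0, 0.0195, 1, 0.5, 0.64, 0, 0.039, 1, 0.75, 0.96, 0, 0.0585, 1, 0.75, 0.96, 0, 0.078, 1, 0.75, 0.96, 0, 0.0975, 1, 0.75, 0.96, 0, 0.117, 1, 0.75, 0.96, 0, 0.1365, 1, 0.75, 0.96, 0, 0.152, 1])

```text
clock: 2.9
ee_pos: [510.3, -176.5, 248.3]
tool_rot: [[-0.978, -0.21, -0.0], [-0.21, 0.978, 0.0], [0.0, 0.0, -1.0]]
contact_force: [0.4, -1.1, 0.7]
gripper_width: 85.6
grip_force: 0.0
```

```bash
python3 - <<'E'
from h import *
s=arm.get_state();R=np.array(s['tool_rot']);print(s['clock'],s['ee_pos'],R.round(3).tolist(),np.round(s['q'],1),s['contact_force'],s['gripper_width'])
print(np.rad2deg(np.arctan2(R[1,0],R[0,0])))
im=snap('scene');u,v=240,205
cv2.imwrite('pics/d.png',cv2.resize(im[v-75:v+75,u-100:u+100,::-1],None,fx=4,fy=4,interpolation=2))
E
```

```text
2.9 [ 510.31355968 -176.46930489  248.30109043] [[-0.978, -0.21, -0.0], [-0.21, 0.978, 0.0], [0.0, 0.0, -1.0]] [-27.6  14.   -2.6  73.3   0.  -39.7] [ 0.44869503 -1.09776074  0.69888088] 85.60882115015612
-167.88991717477487
```

View pics/d.png

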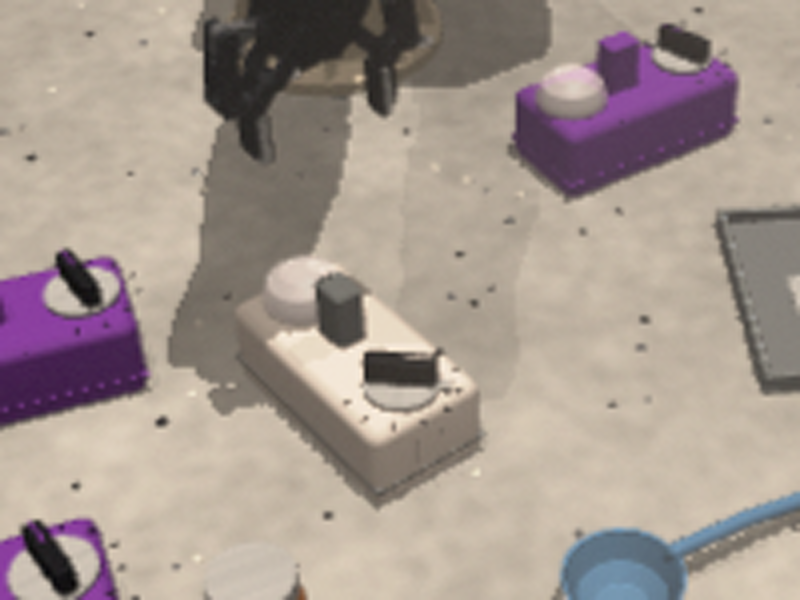

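White grinder at crop (355,380), with a grey grip at (340,310) and a black-barred dial; the pointer tab is at (438,355), which is click 2. This is the one meant, so I descend.

Request:
arm_command(motion=[0, 0, -0.3, 0, 1, 0, 0, -0.6, 0, 1, 0, 0, -0.8, 0, 0.8, 0, 0, -0.9, 0, 0.8])

```text
clock: 3.28
ee_pos: [508.1, -175.9, 136.8]
tool_rot: [[-0.98, -0.201, -0.004], [-0.201, 0.98, 0.002], [0.004, 0.003, -1.0]]
contact_force: [-0.1, -0.5, -0.9]
gripper_width: 68.9
grip_force: 0.0
```

Request:
arm_command(motion=[0, 0, -0.15, 0, 0.8, 0, 0, -0.35, 0, 0.8, 0, 0, -0.35, 0, 0.8, 0, 0, -0.35, 0, 0.2, 0, 0, -0.35, 0, 0.1, 0, 0, -0.35, 0, 0, 0, 0, -0.35, 0, 0, 0, 0, -0.35, 0, 0], force=60)

```text
clock: 3.95
ee_pos: [511.1, -177.0, 99.9]
tool_rot: [[-0.979, -0.204, 0.002], [-0.204, 0.979, -0.001], [-0.002, -0.001, -1.0]]
contact_force: [-0.3, 2.5, 5.4]
gripper_width: 23.6
grip_force: 58.9
```

Request:
arm_command(motion=[0, 0, 0, 0, 0, 0, 0, 0, 0, 0, 0, 0, 0, 0, 0, 0, 0, 0, 0, 0], force=80)

```text
clock: 4.28
ee_pos: [511.1, -177.1, 100.0]
tool_rot: [[-0.979, -0.204, 0.003], [-0.204, 0.979, -0.001], [-0.002, -0.001, -1.0]]
contact_force: [-0.9, 2.1, 6.1]
gripper_width: 22.6
grip_force: 78.5
```

Request:
arm_command(motion=[0, 0, 0.04, 0, 0, 0, 0, 0.12, 0, 0, 0, 0, 0.24, 0, 0, 0, 0, 0.38, 0, 0, 0, 0, 0.5, 0, 0, 0, 0, 0.58, 0, 0, 0, 0, 0.6, 0, 0, 0, 0, 0.6, 0, 0])

```text
clock: 4.95
ee_pos: [510.2, -177.0, 170.7]
tool_rot: [[-0.979, -0.203, 0.0], [-0.203, 0.979, -0.0], [-0.0, -0.0, -1.0]]
contact_force: [0.7, -0.2, -9.7]
gripper_width: 23.2
grip_force: 78.9
```

Request:
arm_command(motion=[0.01, 0.05, 0, -0.003, 0, 0.02, 0.15, 0, -0.008, 0, 0.04, 0.32, 0, -0.012, 0, 0.06, 0.52, 0, -0.016, 0, 0.08, 0.75, 0, -0.02, 0, 0.1, 0.97, 0, -0.025, 0])

```text
clock: 5.45
ee_pos: [521.0, -59.3, 168.8]
tool_rot: [[-0.999, -0.045, -0.003], [-0.045, 0.999, 0.001], [0.003, 0.001, -1.0]]
contact_force: [-0.1, -0.1, -8.7]
gripper_width: 23.1
grip_force: 79.0
```

Request:
arm_command(motion=[0.02, 0.23, 0, -0.005, 0, 0.04, 0.46, 0, -0.012, 0, 0.06, 0.69, 0, -0.02, 0, 0.08, 0.92, 0, -0.028, 0, 0.08, 1.0, 0, -0.033, 0])

```text
clock: 5.87
ee_pos: [530.7, 63.1, 168.8]
tool_rot: [[-0.987, 0.158, -0.003], [0.158, 0.987, 0.003], [0.003, 0.002, -1.0]]
contact_force: [0.1, -0.5, -8.8]
gripper_width: 23.0
grip_force: 79.9
```

Request:
arm_command(motion=[0.03, 0.23, 0, -0.005, 0, 0.06, 0.46, 0, -0.012, 0, 0.09, 0.69, 0, -0.02, 0, 0.12, 0.86, 0, -0.028, 0, 0.15, 0.96, 0, -0.035, 0, 0.15, 1.0, 0, -0.035, 0])

```text
clock: 6.37
ee_pos: [549.3, 181.5, 168.6]
tool_rot: [[-0.929, 0.37, -0.002], [0.37, 0.929, 0.001], [0.002, -0.0, -1.0]]
contact_force: [0.4, -0.2, -8.8]
gripper_width: 22.8
grip_force: 80.8
```

Request:
arm_command(motion=[0, 0.1, 0, 0, 0, 0, 0.2, 0, 0, 0, 0, 0.24, 0, 0, 0, 0, 0.24, 0, 0, 0, 0, 0.24, 0, 0, 0, 0, 0.24, 0, 0, 0, 0, 0.24, 0, 0, 0])

```text
clock: 6.95
ee_pos: [549.7, 207.7, 170.4]
tool_rot: [[-0.928, 0.371, 0.0], [0.371, 0.928, -0.0], [-0.0, -0.0, -1.0]]
contact_force: [0.3, -0.2, -8.5]
gripper_width: 22.8
grip_force: 80.8
```

```bash
python3 - <<'E'
from h import *
s=arm.get_state();R=np.array(s['tool_rot']);e=np.array(s['ee_pos']);y=np.rad2deg(np.arctan2(-R[1,0],-R[0,0]));print(s['clock'],e,y,np.round(s['q'],1),s['contact_force'],s['grip_force'])
a=np.deg2rad(y);c=e[:2]+12*np.array([np.cos(a),np.sin(a)]);zu=e[2]-100.0;print('grinder est',c,zu)
old=np.load('ims.npz');out=[]
for k in('scene','top'):
    im=snap(k);np.save('lift_'+k,im);I=cv2.resize(im[:,:,::-1],None,fx=4,fy=4,interpolation=2)
    for L in GR: cv2.polylines(I,[cv2.convexHull(((proj(k,se([*c,a],L,zu))+.5)*4).astype(np.int32))],1,(0,0,255),1)
    cv2.polylines(I,[cv2.convexHull(((proj(k,se([562.3,204.1,np.deg2rad(-21.6)],TR[0]))+.5)*4).astype(np.int32))],1,(0,255,0),1)
    u,v=(proj(k,[562,204,60])[0]*4).astype(int);out.append(I[v-220:v+220,u-200:u+200])
cv2.imwrite('pics/e.png',np.hstack(out))
E
```

```text
6.95 [549.71643662 207.65097881 170.38453626] -21.79939497077432 [12.9 21.2 -3.8 65.  -0.  34.7] [ 0.30897661 -0.24075684 -8.5498406 ] 80.77871203422546
grinder est [560.8583136  203.19468244] 70.38453625929225
```

View pics/e.png

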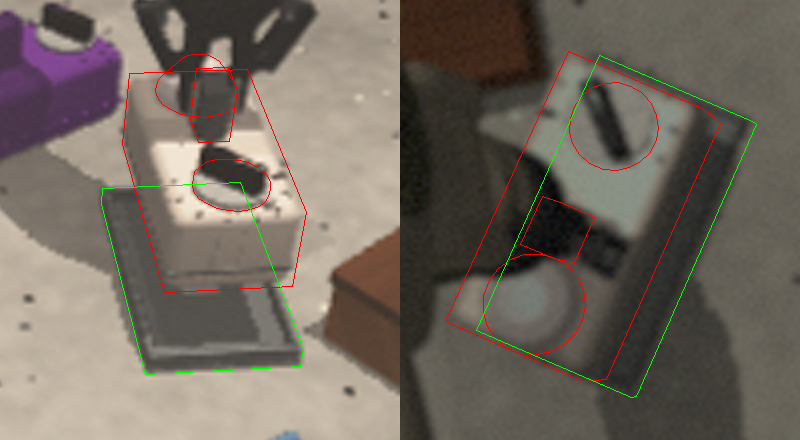

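The grinder is held level over the tray, with the predicted outlines (red) close to the picture in both views. I'll take one enlarged look to measure the offset.

```bash
python3 - <<'E'
from h import *
a=np.deg2rad(-21.8);c=[560.86,203.19];zu=70.4;f=6;out=[]
for k,P in(('scene',[575,198,140]),('top',[575,198,140])):
    im=np.load('lift_'+k+'.npy');I=cv2.resize(im[:,:,::-1],None,fx=f,fy=f,interpolation=2);I=cv2.convertScaleAbs(I,alpha=1.7 if k=='top' else 1.2)
    bar=box(52,14,76,98);A=np.deg2rad(45);bar=[[62+np.cos(A)*p[0]-np.sin(A)*p[1],np.sin(A)*p[0]+np.cos(A)*p[1],p[2]] for p in bar]
    top=[[x,y,70] for x in(-95,95) for y in(-48,48)]
    for L in (top,[p for p in bar if p[2]>90],disc(62,28,76,76),disc(-62,32,70,70),[p for p in GR[2] if p[2]>100]): cv2.polylines(I,[cv2.convexHull(((proj(k,se([*c,a],L,zu))+.5)*f).astype(np.int32))],1,(0,0,255),1)
    u,v=(proj(k,P)[0]*f).astype(int);out.append(I[max(v-300,0):v+300,u-200:u+200]);print(k,u-200,v-300)
cv2.imwrite('pics/f.png',np.hstack(out))
E
```

```text
scene 1887 735
top 892 907
```

View pics/f.png

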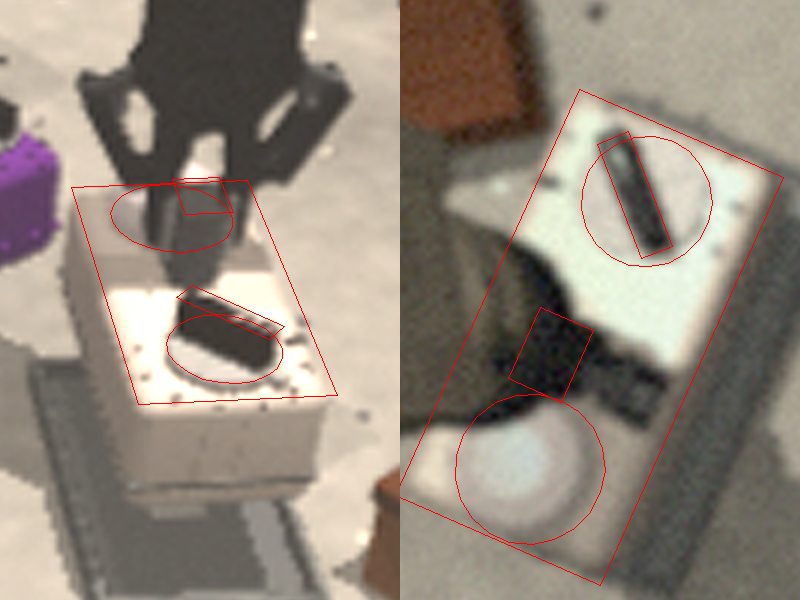

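Top view: the predicted dial, dome and edges agree with the picture to about 1 mm. The scene camera is about 3 mm off. So I trust the top camera's tray position, about (563.5, 205.7), shift by (+2.6, +2.5) mm and go down.

Request:
arm_command(motion=[0.01, 0.01, -0.05, 0, 0, 0.02, 0.02, -0.15, 0, 0, 0.022, 0.021, -0.28, 0, 0, 0.022, 0.021, -0.38, 0, 0, 0.022, 0.021, -0.42, 0, 0, 0.022, 0.021, -0.45, 0, 0, 0.022, 0.021, -0.48, 0, 0, 0.022, 0.021, -0.5, 0, 0])

```text
clock: 7.72
ee_pos: [552.8, 210.9, 110.5]
tool_rot: [[-0.929, 0.371, 0.001], [0.371, 0.929, 0.0], [-0.001, 0.001, -1.0]]
contact_force: [-0.1, 0.7, -8.0]
gripper_width: 23.0
grip_force: 80.6
```

Request:
arm_command(motion=[0, 0, -0.01, 0, 0, 0, 0, -0.02, 0, 0, 0, 0, -0.03, 0, 0, 0, 0, -0.03, 0, 0, 0, 0, -0.03, 0, 0])

```text
clock: 8.13
ee_pos: [552.4, 210.8, 106.9]
tool_rot: [[-0.929, 0.371, 0.0], [0.371, 0.929, 0.0], [-0.0, 0.0, -1.0]]
contact_force: [0.2, 0.2, -8.4]
gripper_width: 23.0
grip_force: 80.6
```

Request:
arm_command(motion=[0, 0, -0.005, 0, 0, 0, 0, -0.01, 0, 0, 0, 0, -0.015, 0, 0, 0, 0, -0.015, 0, 0, 0, 0, -0.015, 0, 0])

```text
clock: 8.55
ee_pos: [552.5, 211.1, 106.0]
tool_rot: [[-0.929, 0.37, 0.001], [0.37, 0.929, 0.001], [-0.001, 0.001, -1.0]]
contact_force: [-2.9, 2.1, 2.9]
gripper_width: 23.1
grip_force: 82.3
```

Request:
arm_command(motion=[0, 0, 0, 0, 0.2, 0, 0, 0, 0, 0.4, 0, 0, 0, 0, 0.6, 0, 0, 0, 0, 0.6, 0, 0, 0, 0, 0.6, 0, 0, 0, 0, 0.6])

```text
clock: 9.05
ee_pos: [552.8, 210.7, 105.0]
tool_rot: [[-0.929, 0.371, 0.001], [0.371, 0.929, 0.0], [-0.001, 0.0, -1.0]]
contact_force: [0.2, -0.2, -0.0]
gripper_width: 50.9
grip_force: 0.0
```

Request:
arm_command(motion=[0, 0, 0.1, 0, 0.6, 0, 0, 0.25, 0, 0.6, 0, 0, 0.5, 0, 0.6, 0, 0, 0.75, 0, 0.6, 0, 0, 0.9, 0, 0.6, -0.3, 0, 0.9, 0, 0.6, -0.6, 0, 0.9, 0, 0.6, -1, 0, 0.9, 0, 0.6])

```text
clock: 9.72
ee_pos: [439.1, 210.7, 213.1]
tool_rot: [[-0.928, 0.372, 0.002], [0.372, 0.928, 0.001], [-0.002, 0.001, -1.0]]
contact_force: [-0.3, 1.5, 0.2]
gripper_width: 51.3
grip_force: 0.0
```

```bash
python3 - <<'E'
from h import *
s=arm.get_state();R=np.array(s['tool_rot']);print(s['clock'],s['ee_pos'],np.rad2deg(np.arctan2(-R[1,0],-R[0,0])),np.round(s['q'],1),s['gripper_width'])
a=np.deg2rad(-21.7);c=np.array([552.5,211.1])+12*np.array([np.cos(a),np.sin(a)]);zu=6;f=6;out=[];print(c,'dial',se([*c,a],[[62,0,88]],6))
for k in('scene','top'):
    im=snap(k);I=cv2.resize(im[:,:,::-1],None,fx=f,fy=f,interpolation=2);I=cv2.convertScaleAbs(I,alpha=1.7 if k=='top' else 1.2)
    bar=box(52,14,76,98);A=np.deg2rad(45);bar=[[62+np.cos(A)*p[0]-np.sin(A)*p[1],np.sin(A)*p[0]+np.cos(A)*p[1],p[2]] for p in bar]
    top=[[x,y,70] for x in(-95,95) for y in(-48,48)]
    for L in (top,[p for p in bar if p[2]>90],disc(62,28,76,76),disc(-62,32,70,70),[p for p in GR[2] if p[2]>100]): cv2.polylines(I,[cv2.convexHull(((proj(k,se([*c,a],L,zu))+.5)*f).astype(np.int32))],1,(0,0,255),1)
    u,v=(proj(k,[575,198,70])[0]*f).astype(int);out.append(I[v-290:v+290,u-200:u+200])
cv2.imwrite('pics/g.png',np.hstack(out))
E
```

```text
9.7167 [439.07363963 210.69687831 213.06252389] -21.83050856218309 [ 16.2   9.  -14.   66.9  -0.   38. ] 51.25989362800886
[563.64959086 206.66303891] dial [[621.25581029 183.73873996  94.        ]]
```

View pics/g.png

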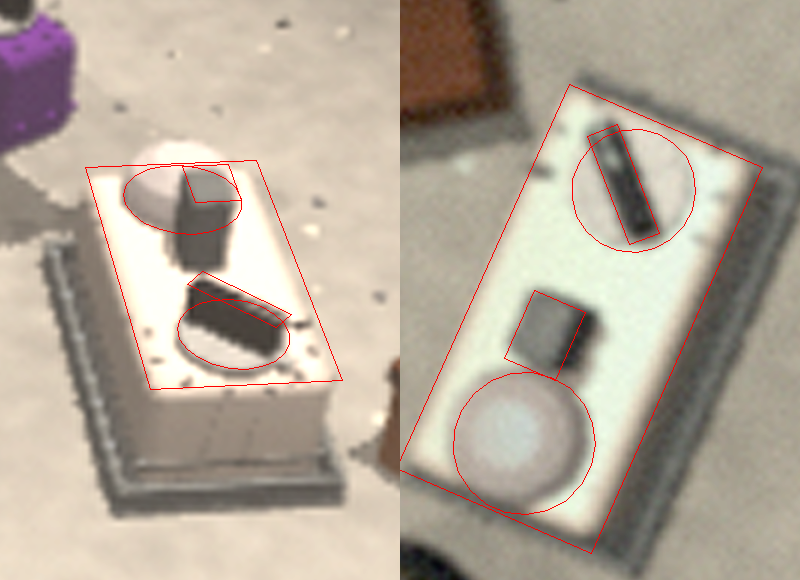

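Seated in the tray; the top view agrees with the prediction. Dial axis at about (621, 184), bar yaw 23°, click 2. Now to the dial, with a +45° turn.

Request:
arm_command(motion=[0.2, -0.02, 0, 0.018, 0.5, 0.45, -0.05, 0, 0.036, 0.5, 0.7, -0.08, 0, 0.054, 0.5, 0.9, -0.12, 0, 0.072, 0.5, 1.0, -0.15, 0, 0.09, 0.5, 1.0, -0.18, 0, 0.108, 0.5, 1.0, -0.22, 0, 0.125, 0.5, 1.0, -0.22, 0, 0.125, 0.5])

```text
clock: 10.48
ee_pos: [559.5, 183.6, 212.5]
tool_rot: [[-0.918, -0.396, -0.0], [-0.396, 0.918, -0.0], [0.0, -0.0, -1.0]]
contact_force: [0.2, -0.0, 0.7]
gripper_width: 42.8
grip_force: 0.0
```

Request:
arm_command(motion=[0.2, 0, 0, 0, 0.5, 0.4, 0, 0, 0, 0.45, 0.5, 0, 0, 0, 0.4, 0.5, 0, 0, 0, 0.4, 0.5, 0, 0, 0, 0.4])

```text
clock: 10.9
ee_pos: [618.8, 184.5, 212.4]
tool_rot: [[-0.92, -0.393, -0.001], [-0.393, 0.92, 0.0], [0.001, 0.0, -1.0]]
contact_force: [-0.3, -0.3, -0.4]
gripper_width: 34.6
grip_force: 0.0
```

Request:
arm_command(motion=[0.018, -0.005, -0.2, 0, 0.4, 0.018, -0.005, -0.45, 0, 0.4, 0.018, -0.005, -0.65, 0, 0.4, 0.018, -0.005, -0.75, 0, 0.4, 0.018, -0.005, -0.82, 0, 0.4, 0.018, -0.005, -0.86, 0, 0.4, 0.018, -0.005, -0.88, 0, 0.4, 0.018, -0.005, -0.88, 0, 0.4])

```text
clock: 11.57
ee_pos: [620.9, 184.0, 107.9]
tool_rot: [[-0.919, -0.395, 0.001], [-0.395, 0.919, 0.0], [-0.001, -0.0, -1.0]]
contact_force: [-0.2, 0.2, 0.0]
gripper_width: 33.8
grip_force: 0.0
```

Request:
arm_command(motion=[0, 0, 0, 0, 0.3, 0, 0, 0, 0, 0.2, 0, 0, 0, 0, 0.1, 0, 0, 0, 0, 0, 0, 0, 0, 0, 0, 0, 0, 0, 0, 0], force=30)

```text
clock: 12.07
ee_pos: [621.5, 184.1, 108.6]
tool_rot: [[-0.919, -0.395, 0.002], [-0.395, 0.919, 0.001], [-0.002, -0.0, -1.0]]
contact_force: [-1.1, -0.0, 5.9]
gripper_width: 13.2
grip_force: 32.3
```

Request:
arm_command(motion=[0, 0, 0, -0.012, 0, 0, 0, 0, -0.024, 0, 0, 0, 0, -0.036, 0, 0, 0, 0, -0.048, 0, 0, 0, 0, -0.06, 0, 0, 0, 0, -0.072, 0, 0, 0, 0, -0.084, 0, 0, 0, 0, -0.084, 0], force=40)

```text
clock: 12.73
ee_pos: [621.4, 184.5, 108.7]
tool_rot: [[-0.992, 0.124, 0.002], [0.124, 0.992, 0.001], [-0.002, 0.002, -1.0]]
contact_force: [-1.2, 0.8, 6.2]
gripper_width: 12.7
grip_force: 41.1
```

```bash
python3 - <<'E'
from h import *
s=arm.get_state();print(s['ee_pos'],np.round(s['q'],1),s['contact_force'],s['wrist_torque'],s['gripper_width'],s['grip_force'])
E
```

```text
[621.43321537 184.48748208 108.65441314] [ 9.4 29.8  0.6 60.7  0.1 16.6] [-1.22145154  0.83317495  6.18330524] [0.33854806 0.27344123 0.01401566] 12.693895191780307 41.147704124450684
```

Request:
arm_command(motion=[0, 0, 0, -0.012, 0, 0, 0, 0, -0.024, 0, 0, 0, 0, -0.036, 0, 0, 0, 0, -0.048, 0, 0, 0, 0, -0.06, 0, 0, 0, 0, -0.072, 0, 0, 0, 0, -0.083, 0, 0, 0, 0, -0.083, 0])

```text
clock: 13.4
ee_pos: [621.5, 184.8, 108.6]
tool_rot: [[-0.799, 0.602, 0.002], [0.602, 0.799, 0.002], [-0.001, 0.003, -1.0]]
contact_force: [-1.4, 3.1, 5.1]
gripper_width: 12.9
grip_force: 41.1
```

Request:
arm_command(motion=[0, 0, 0, -0.012, 0, 0, 0, 0, -0.024, 0, 0, 0, 0, -0.036, 0, 0, 0, 0, -0.048, 0, 0, 0, 0, -0.06, 0, 0, 0, 0, -0.072, 0, 0, 0, 0, -0.083, 0, 0, 0, 0, -0.083, 0])

```text
clock: 14.07
ee_pos: [621.9, 185.0, 108.7]
tool_rot: [[-0.394, 0.919, 0.003], [0.919, 0.394, 0.002], [0.001, 0.004, -1.0]]
contact_force: [-0.9, 4.3, 4.7]
gripper_width: 13.1
grip_force: 41.1
```

Request:
arm_command(motion=[0, 0, 0, 0, 0, 0, 0, 0, 0, 0, 0, 0, 0, 0, 0])

```text
clock: 14.32
ee_pos: [621.9, 185.0, 108.7]
tool_rot: [[-0.397, 0.918, 0.003], [0.918, 0.397, 0.002], [0.001, 0.004, -1.0]]
contact_force: [-1.1, 5.2, 6.1]
gripper_width: 12.9
grip_force: 41.1
```

Request:
arm_command(motion=[0, 0, 0, 0, 0.1, 0, 0, 0, 0, 0.2, 0, 0, 0, 0, 0.35, 0, 0, 0, 0, 0.4, 0, 0, 0, 0, 0.4])

```text
clock: 14.73
ee_pos: [620.5, 183.4, 106.8]
tool_rot: [[-0.395, 0.919, -0.001], [0.919, 0.395, -0.001], [-0.0, -0.001, -1.0]]
contact_force: [-0.4, -0.1, -0.6]
gripper_width: 34.0
grip_force: 0.0
```

Request:
arm_command(motion=[0, 0, 0.1, 0, 0.4, 0, 0, 0.3, 0, 0.4, 0, 0, 0.6, 0, 0.4, 0, 0, 0.9, 0, 0.4, -0.3, 0, 1, 0, 0.4, -0.6, 0, 1, 0, 0.4, -0.9, 0, 1, 0, 0.4, -1, 0, 1, 0, 0.4])

```text
clock: 15.4
ee_pos: [495.9, 183.5, 227.3]
tool_rot: [[-0.395, 0.918, -0.004], [0.918, 0.395, -0.001], [0.001, -0.004, -1.0]]
contact_force: [-0.6, 0.1, -0.3]
gripper_width: 34.0
grip_force: 0.0
```

Request:
arm_command(motion=[-0.3, 0, 0, 0, 0.4, -0.6, 0, 0, 0, 0.4, -0.8, 0, 0, 0, 0.4, -0.8, 0, 0, 0, 0.4, -0.8, 0, 0, 0, 0.4])

```text
clock: 15.82
ee_pos: [403.9, 183.7, 227.6]
tool_rot: [[-0.395, 0.919, 0.001], [0.919, 0.395, -0.0], [-0.0, 0.001, -1.0]]
contact_force: [0.8, 0.2, -0.5]
gripper_width: 34.2
grip_force: 0.0
```

```bash
python3 - <<'E'
from h import *
s=arm.get_state();print(s['clock'],s['ee_pos'],s['contact_force'])
a=np.deg2rad(-21.7);c=[563.65,206.66];zu=6;f=6;out=[]
for k in('scene','top'):
    im=snap(k);I=cv2.resize(im[:,:,::-1],None,fx=f,fy=f,interpolation=2);I=cv2.convertScaleAbs(I,alpha=1.7 if k=='top' else 1.2)
    bar=box(52,14,76,98);A=np.deg2rad(-45);bar=[[62+np.cos(A)*p[0]-np.sin(A)*p[1],np.sin(A)*p[0]+np.cos(A)*p[1],p[2]] for p in bar]
    top=[[x,y,70] for x in(-95,95) for y in(-48,48)]
    for L in (top,[p for p in bar if p[2]>90],disc(62,28,76,76),disc(-62,32,70,70)): cv2.polylines(I,[cv2.convexHull(((proj(k,se([*c,a],L,zu))+.5)*f).astype(np.int32))],1,(0,0,255),1)
    u,v=(proj(k,[575,198,70])[0]*f).astype(int);out.append(I[v-290:v+290,u-200:u+200])
cv2.imwrite('pics/i.png',np.hstack(out))
E
```

```text
15.8167 [403.91325004 183.73777105 227.63704876] [ 0.79933297  0.22829778 -0.48134183]
```

View pics/i.png

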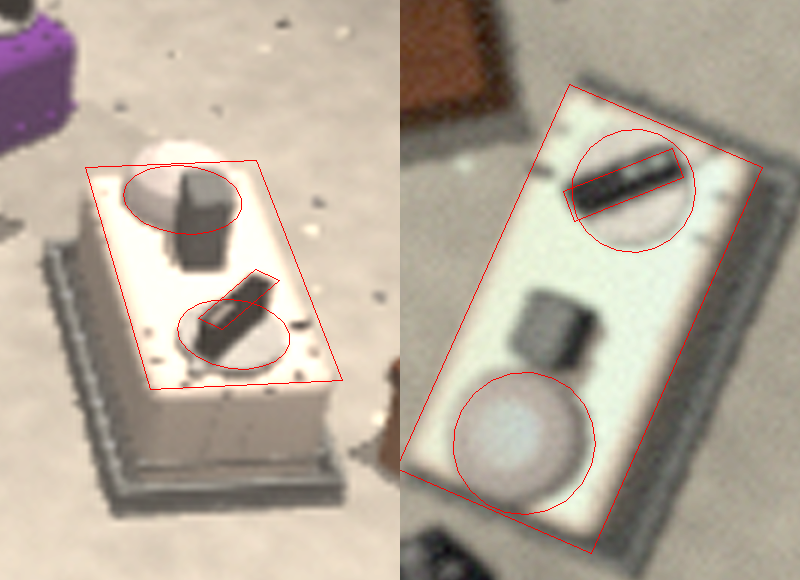

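Grinder seated. The bar lies along the predicted click-five line, with the white line and tab end pointing to top (680,165), lower left in the scene view. The fat mark at top (540,172) is where click 0 should be. The arm is clear, so I hand in.

```bash
python3 -c "
from h import *
print(arm.finish_job())"
```

```text
the job is handed in; nothing more can be done
None
```

The white spice grinder is seated in its charging base and let go of, and its dial is turned from click two to click five. The last pictures showed it home with the arm clear, and the job was handed in at about 16 s with no verdict returned.

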